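Bring the syringe pump's stopper up to the set mark with the thumbwheel

ROBOT

A 6-joint arm with a two-finger parallel gripper is mounted at the origin on the work surface. World frame = base frame: x ahead of the robot, y to its left, z up, the work surface at z = 0. Lengths are in m, angles in rad, forces in N, time in s.
With the tool pointing down it reaches from about 0.375 to 0.975 m from the base axis. Payload 3.8 kg.
Tool frame: the origin (TCP) lies between the finger pads; the fingertips stand 8 mm ahead of it and the grasp point (between the pads) lies 11 mm behind it (robot.tip_extent is the z of the fingertips in the tool frame, in m); z points along the fingers, y is the line along which they close (so a half turn about z gives the same grasp; the last joint's range is limited). The gripper opens to 88 mm and grips with 3 to 60 N. Pads are 18 mm wide; open, the fingers measure 123 mm over their backs; the gripper's body (75 mm by 187 mm) begins 45 mm behind the grasp point.
Start: joints at [-1.183, 0.264, 1.604, -0, 1.274, -0.037], TCP at [0.278, -0.615, 0.247] pointing down, gripper open.
Joint ranges: [-2.63, 2.63], [-0.94, 2.18], [0.31, 2.57], [-1.31, 4.45], [0, 2.66], [-2.55, 2.55]. Speed limits (rad/s): [2.57, 2.57, 3.14, 3.14, 3.14, 3.14].

INTERFACE

Orientations are given as a unit quaternion [x, y, z, w].
In Python, from cell import sensors, imaging, ticket, robot gives the robot as it stands.
- The arm moves only by the tool move_arm, never from a script. Its argument "steps" is a list of rows, each an object of numbers: "x", "y", "z": the shift along the world's x, y, z scaled (see below); "wx", "wy", "wz": the turn, a rotation vector about the world's x, y, z scaled (see below); "fingers": the opening, from 0 (shut) to 1 (fully open). A call has 1 to 8 rows; each row shifts and turns the commanded pose from where the row before left it; what a row does not reach is not made up. The controller multiplies each number of a shift by 300 mm and each number of a turn by 180 degrees. A row lasts 1/12 s, in which the tool goes at most 41.7 mm and 7.16 degrees, less where a joint would pass 70% of its speed; a pose out of reach is approached as far as the arm can. A call with a number of a shift or a turn outside -1 to 1 is refused whole. A call with a gripper value outside its range is refused whole. The fingers move at their own pace and stop on an object; "newtons" is the grip in N (left out, the last holds). Time passes only in rows, so rows that do not move let the fingers close. It gives the time, the measured TCP pose, the force, the opening and the grip force at its end, in the units of the state.
- sensors.state(): the state, without advancing time (a new reading comes with each control period).
- imaging.get_image(name): name is "scene" or "top" or "wrist"; returns a dict with "color" (400x640x3 uint8, red, green, blue), "fx", "fy", "cx", "cy" (pixels), "extrinsics" (4x4, takes a point from world to camera coordinates); the wrist camera has in their place "mount" (4x4, takes a point from camera to tool coordinates, whose origin is the TCP and whose axes are the flange's). Camera axes: x right, y down, z forward; pixel columns grow to the right and rows downward; lengths in m; the calibration is good to about 2 mm. The wrist camera is an equidistant fisheye: a pixel r from the principal point sees the ray r / f radians off the axis. A picture is of the moment at which its call begins: read the wrist's pose just before it. There is no depth.
- ticket.hand_in(): hands the job in; it is judged then, once.
Trained networks look in a picture, given as the dict that the camera call returned (one of the last four; its "shot" number tells which), for a name from the list of things; names that differ only in an ending like _2 or _b are one class to them, and where a whole thing is asked for, a point or a joint stands for the part that bears it (a point fixed in the world has none). Each returns a list of dicts, best first, with "conf" (0 to 1); they miss things now and then, are a little off and sometimes report something else, mostly with a low value. They report only what shows in the picture. A call takes as long as a camera call.
- imaging.spot_in(picture, label): "point" ([x, y, z] in m, in world coordinates, good to about 4 mm: the middle of the surface that is visible of it).
- imaging.silhouettes(picture, label): "pixels" (400x640 bool, what is visible of it).
The state is a dict: "clock": time; "qpos": joint angles; "qvel": joint speeds; "tau": joint torques, N m; "tcp_pos": TCP position; "eef_rot": TCP orientation; "ft_force": force on the tool from outside, world axes, zero at the start; "ft_torque": the same for the moment, N m; "width": finger opening in m; "grip_force": force on a finger pad.
Only numpy, scipy, OpenCV 4.12 (cv2) and the standard library are available. Lean on these libraries where they do the work, as an engineer would, in place of code of your own. Each camera call takes 0.05 s, during which the arm holds its last target. There are 200 camera calls.

TASK

Set the syringe pump to its starting volume: with a fingertip, roll the knurled thumbwheel on top of the pump until the gap in the syringe closes and the front face of the black stopper stands level with the O-ring on the barrel; do not run past it. Work only by rolling the wheel: grasp and lift nothing, keep off the pusher block and the O-ring, leave the pump and the things around it where they stand, and finish with the hand clear.

Things in the scene. Friction and masses are not known exactly. Their poses are not given: they have to be found in the camera images.
- pump: Bench-top syringe pump standing loose on rubber feet, 110 mm deep (its x), 360 mm long (its y), 3 to 4 kg. Origin on the bench below the syringe axis; +y points along it to the white drive housing (y 75 to 190 mm, flat top 78 mm up) with the thumbwheel, -y to the syringe's tip, +x to its back, away from the robot, z up. Highest parts: pusher 120 mm, barrel clamp (y -130) 131 mm.
- thumbwheel: Steel knurled wheel, 53 mm over its 30 ridges, 14 mm wide, in a slot of the housing top; only its top 10.5 mm stands out. Origin on its axle, which lies along the pump's y. Rolling its top to the pump's back (+x) drives the stopper to the syringe's tip, 4 mm per rad (1 mm per 6.6 mm of rim travel); the other way draws it back. About 1 N at the rim turns it; it stays where left.
- wheel_top (a point): The topmost point of the thumbwheel's rim, middle of its width, 88.5 mm above the bench (fixed to the pump: it does not turn with the wheel; axes as the pump's).
- pusher: Aluminium pusher block (96 mm wide, 22 mm thick, top 116 mm above the bench, black button on it; at y 25 to 67 mm of the pump) that carries the white plunger and black stopper. Origin at the centre of the stopper's front face. Driven by the thumbwheel, not to be pushed itself.
- stopper (a point): Centre of the front face (tip side, -y of the pump) of the black rubber stopper, 28.6 mm diameter, 12 mm long, seen through the clear barrel (30 mm outer diameter, axis along the pump's y, 96 mm above the bench). It moves only along the pump's y.
- oring: Centre of the black rubber O-ring (36 mm outer diameter, 3 mm thick) slipped over the barrel as the set mark; on the barrel's axis, in the ring's mid-plane, axes as the pump's. At the start it lies 9 to 20 mm ahead of the stopper's front face, on the tip side (-y of the pump).
- beaker: Glass beaker, 60 mm wide, 70 mm high, in front of the pump; origin under its centre. Bystander.
- spare_syringe: Spare small syringe lying on the bench in front of the pump, 120 mm long along its own x, 28 mm wide, 21 mm high; origin on the bench under its middle. Bystander.
- vial: Amber vial with black cap, 28 mm wide, 55 mm high, in front of the drive housing; origin under its centre. Bystander.
- reagent_jar: Amber reagent jar with white cap, 64 mm wide, 85 mm high, behind the pump; origin under its centre. Bystander.
- flask: Conical flask, 84 mm wide at the foot, 118 mm high, behind the syringe end of the pump; origin under its centre. Bystander.
- spatula: Steel weighing spatula (thin rod with flat ends) lying on the bench on the left, 170 mm long along its own x, 14 mm wide; origin under its middle. Bystander.
- wash_bottle: White wash bottle with red cap, 68 mm wide, 170 mm high, on the left of the bench; origin under its centre. Bystander.

How it is judged:
By the outcome, as a careful person would: the job done as asked, in the order asked, and still so for the second after the job is handed in, with the robot touching nothing.
It also fails if it takes over 54 s, if anything falls off the work surface, if the arm or the gripper's body presses on something with over 40 N, if the wrist force passes 120 N, or if a joint passes its speed limit or range.

## Working session

There is one attempt and no reset: what is moved stays moved. The work goes in short steps, Python scripts to look and compute and a tool call to move; the robot and the scene stay as the last step left them, time stands still between calls to the robot, and variables do not carry over. Pictures are saved under pics/ and viewed, at most 10 in all, crops included, and the job is handed in when it is done.

Besides the shell and the picture viewer there is one more tool, called after "Request:" by a JSON object that holds its "fn" and its "kwargs", one argument or row to a line. move_arm: Moves the arm, as the interface text tells. Its arguments: {"type":"object","properties":{"steps":{"type":"array","items":{"type":"object","properties":{"x":{"type":"number","minimum":-1,"maximum":1},"y":{"type":"number","minimum":-1,"maximum":1},"z":{"type":"number","minimum":-1,"maximum":1},"wx":{"type":"number","minimum":-1,"maximum":1},"wy":{"type":"number","minimum":-1,"maximum":1},"wz":{"type":"number","minimum":-1,"maximum":1},"fingers":{"type":"number"}}}},"newtons":{"type":"number"}},"required":["steps"]}

```bash
mkdir -p pics
cat > h.py <<'E'
import numpy as np, cv2
from cell import sensors, imaging, ticket, robot
def save(p,n): cv2.imwrite('pics/'+n,cv2.cvtColor(p['color'],cv2.COLOR_RGB2BGR))
def proj(p,X):
    E=np.array(p['extrinsics']);c=E[:3,:3]@np.array(X)+E[:3,3]
    return np.array([p['fx']*c[0]/c[2]+p['cx'],p['fy']*c[1]/c[2]+p['cy']])
def ray(p,uv):
    E=np.array(p['extrinsics']);d=np.array([(uv[0]-p['cx'])/p['fx'],(uv[1]-p['cy'])/p['fy'],1.])
    R=E[:3,:3];return -R.T@E[:3,3],R.T@d
def atz(p,uv,z):
    o,d=ray(p,uv);return o+d*(z-o[2])/d[2]
E
python3 - <<'E'
from h import *
s=sensors.state();print(s['clock'],s['tcp_pos'],s['eef_rot'],s['width'])
for n in('scene','top'):
    p=imaging.get_image(n);save(p,n+'0.png');print(n,p['fx'],np.round(p['extrinsics'],3).tolist())
    for l in['pump','thumbwheel','wheel_top','pusher','stopper','oring','beaker','spare_syringe','vial','reagent_jar','flask','wash_bottle','spatula']:
        r=imaging.spot_in(p,l)
        print(l,[(np.round(q['point'],4).tolist(),round(q['conf'],2),np.round(proj(p,q['point'])).tolist()) for q in r[:2]])
E
```

```text
0.0 [ 0.27794832 -0.61437375  0.24540811] [ 9.77529209e-01  2.10797162e-01 -1.80071392e-04 -1.08181795e-03] 0.08817463022900539
scene 505.1226080217246 [[-0.828, 0.561, -0.014, 0.411], [0.305, 0.429, -0.85, -0.15], [-0.471, -0.708, -0.526, 1.531], [0.0, 0.0, 0.0, 1.0]]
pump [([0.6129, -0.0175, 0.0743], 0.59, [283.0, 187.0])]
thumbwheel []
wheel_top [([0.6201, -0.017, 0.0714], 0.97, [281.0, 189.0])]
pusher [([0.6016, -0.0313, 0.0937], 0.92, [284.0, 177.0])]
stopper [([0.601, -0.027, 0.0945], 0.87, [285.0, 177.0])]
oring [([0.7256, -0.1506, 0.0457], 0.51, [219.0, 189.0])]
beaker [([0.4816, -0.1683, 0.0493], 0.64, [298.0, 159.0])]
spare_syringe [([0.4819, -0.1705, 0.0507], 0.24, [297.0, 158.0])]
vial [([0.5039, 0.0787, 0.0341], 0.7, [343.0, 205.0]), ([0.4852, -0.1682, 0.0515], 0.69, [297.0, 159.0])]
reagent_jar [([0.7518, 0.0473, 0.0517], 0.76, [244.0, 227.0])]
flask [([0.7248, -0.1472, 0.0447], 0.8, [220.0, 190.0])]
wash_bottle [([0.6191, 0.4897, 0.09], 0.95, [430.0, 305.0])]
spatula []
top 390.6962695122231 [[0.027, -1.0, 0.005, 0.094], [-0.987, -0.028, -0.161, 0.589], [0.161, -0.0, -
[... 168 characters left out ...]
.0323, 0.0844], 0.54, [352.0, 195.0])]
wheel_top [([0.5874, -0.0897, 0.0783], 0.71, [399.0, 200.0])]
pusher [([0.5975, -0.0436, 0.1024], 0.73, [383.0, 194.0])]
stopper [([0.5941, -0.0415, 0.0988], 0.69, [382.0, 195.0])]
oring []
beaker [([0.4788, -0.1959, 0.0326], 0.62, [437.0, 245.0])]
spare_syringe [([0.4927, -0.0727, 0.0135], 0.63, [388.0, 239.0])]
vial [([0.495, 0.071, 0.0564], 0.57, [335.0, 235.0]), ([0.7007, -0.1572, 0.0501], 0.4, [422.0, 160.0])]
reagent_jar [([0.7302, 0.0252, 0.0887], 0.76, [355.0, 143.0])]
flask [([0.7045, -0.1564, 0.0485], 0.67, [422.0, 159.0])]
wash_bottle [([0.5891, 0.4611, 0.1134], 0.76, [177.0, 191.0])]
spatula [([0.4701, 0.3968, 0.0027], 0.77, [212.0, 243.0])]
```

Run:
```python
import cv2
a=cv2.imread('pics/scene0.png')[110:270,180:380];b=cv2.imread('pics/top0.png')[120:270,300:500]
cv2.imwrite('pics/s1.png',cv2.resize(a,None,fx=3.75,fy=3.75,interpolation=2)); cv2.imwrite('pics/t1.png',cv2.resize(b,None,fx=4,fy=4,interpolation=2))
```

```text
(no output)
```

View pics/s1.png

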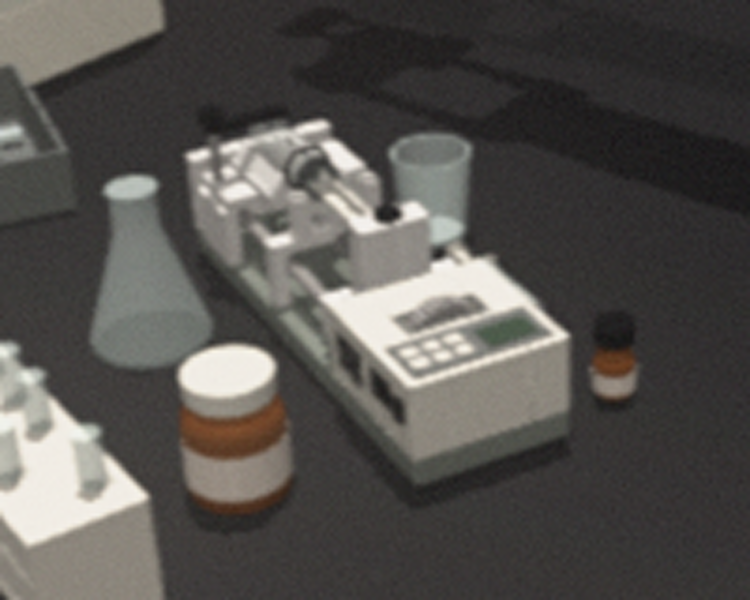

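View pics/t1.png

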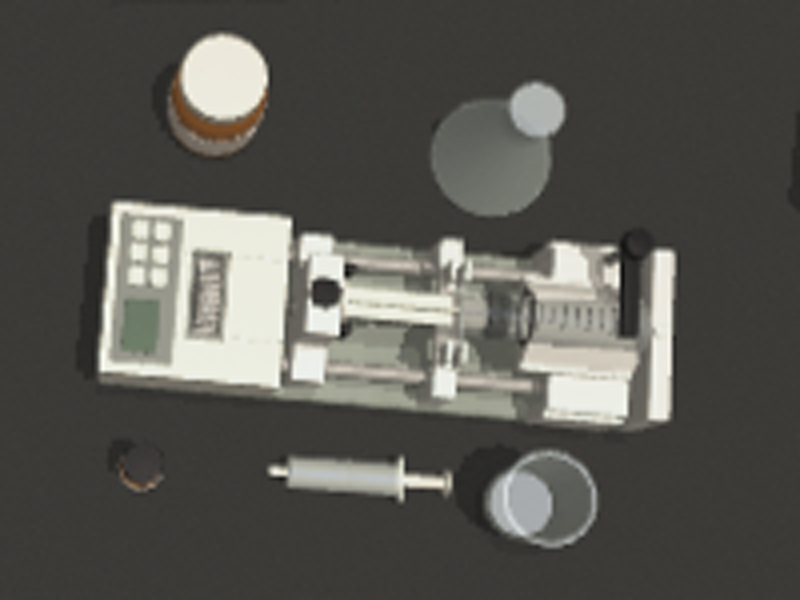

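The scene picture shows the pump with the wheel in its slot at about (440,310). In the top crop the housing corners are (112,202), (292,215), (282,388) and (98,375), the wheel is at (209,295) and the O-ring is near (528,313). Next I fit the pump pose.

Run:
```python
from h import *
p=imaging.get_image('top')
f=lambda u,v:(300+u/4-.4,120+v/4-.4)
C=[atz(p,f(*c),.078) for c in[(112,202),(292,215),(282,388),(98,375)]]
for c in C:print(np.round(c,4))
print('wheel',atz(p,f(209,295),.0865),'oring',atz(p,f(528,313),.1),'button',atz(p,f(326,291),.12))
b,fr=(C[0]-C[1]),(C[3]-C[2]);print(np.linalg.norm(b),np.linalg.norm(fr),np.linalg.norm(C[0]-C[3]),np.linalg.norm(C[1]-C[2]))
d=b+fr;yaw=np.arctan2(-d[0],d[1]);print('yaw',np.degrees(yaw))
e=C[0]+C[1]-C[2]-C[3];print(np.degrees(np.arctan2(e[1],e[0])))
c=sum(C)/4;R=np.array([[np.cos(yaw),-np.sin(yaw)],[np.sin(yaw),np.cos(yaw)]])
o=c[:2]-R@[0,.1325];print('origin',o)
for n,z in[('wheel',(209,295,.0865)),('or',(528,313,.1)),('butt',(326,291,.12))]:print(n,R.T@(atz(p,f(*z[:2]),z[2])[:2]-o))
w=imaging.get_image('wrist');print(w['fx'],w['cx'],w['cy'],np.round(w['mount'],4).tolist(),robot.tip_extent,[a for a in dir(robot) if a[0]!='_'])
```

```text
[0.6597 0.0941 0.078 ]
[ 0.6544 -0.0215  0.078 ]
[ 0.5425 -0.0159  0.078 ]
[0.5476 0.1002 0.078 ]
wheel [0.59922856 0.03166462 0.0865    ] oring [ 0.59094462 -0.16552853  0.1       ] button [ 0.5975493  -0.03684284  0.12      ]
0.11576966567672277 0.11620304763196052 0.1123153544050822 0.11203470656649797
yaw -2.54830218475083
-3.0089143349188383
origin [ 0.59517641 -0.09313136]
wheel [-0.00150049  0.12485274]
or [-0.00100871 -0.07251373]
butt [-0.00013214  0.05633836]
309.70691628693146 315.8888463374766 195.69972252703798 [[0.0002, -0.948, -0.3183, 0.0826], [1.0, 0.0002, -0.0, -0.0], [0.0001, -0.3183, 0.948, -0.1389], [0.0, 0.0, 0.0, 1.0]] 0.008 ['Unreachable', 'tip_extent']
```

Request:
{"fn": "move_arm", "kwargs": {
  "steps": [
    {"x": 0.0864,"y": 0.1058,"wz": 0.0389,"fingers": 0},
    {"x": 0.0864,"y": 0.1058,"wz": 0.0389,"fingers": 0},
    {"x": 0.0864,"y": 0.1058,"wz": 0.0389,"fingers": 0},
    {"x": 0.0864,"y": 0.1058,"wz": 0.0389,"fingers": 0},
    {"x": 0.0864,"y": 0.1058,"wz": 0.0389,"fingers": 0},
    {"x": 0.0864,"y": 0.1058,"wz": 0.0389,"fingers": 0},
    {"x": 0.0864,"y": 0.1058,"wz": 0.0389,"fingers": 0},
    {"x": 0.0864,"y": 0.1058,"wz": 0.0389,"fingers": 0}
  ]
}}

```text
invalid input at $.steps[0]: expected keys x, y, z, wx, wy, wz, fingers
```

Request:
{"fn": "move_arm", "kwargs": {
  "steps": [
    {"x": 0.0864,"y": 0.1058,"wz": 0.0389},
    {"x": 0.0864,"y": 0.1058},
    {"x": 0.0864,"y": 0.1058},
    {"x": 0.0864,"y": 0.1058},
    {"z": -0.12},
    {"z": -0.12},
    {},
    {}
  ]
}}

```text
invalid input at $.steps[0]: expected keys x, y, z, wx, wy, wz, fingers
```

```bash
cat >> h.py <<'E'
from scipy.spatial.transform import Rotation as Ro
def wcam(w,s):
    M=np.array(w['mount']);T=np.eye(4);T[:3,:3]=Ro.from_quat(s['eef_rot']).as_matrix();T[:3,3]=s['tcp_pos'];return T@M
def wproj(w,s,X):
    c=np.linalg.inv(wcam(w,s))@np.r_[X,1];r=np.hypot(c[0],c[1]);t=np.arctan2(r,c[2])
    return np.array([w['fx']*t*c[0]/r+w['cx'],w['fy']*t*c[1]/r+w['cy']])
def watz(w,s,uv,z):
    a=(np.array(uv)-[w['cx'],w['cy']])/w['fx'];t=np.hypot(*a);d=np.r_[a/t*np.sin(t),np.cos(t)]
    T=wcam(w,s);D=T[:3,:3]@d;o=T[:3,3];return o+D*(z-o[2])/D[2]
E
python3 - <<'E'
from h import *
s=sensors.state();w=imaging.get_image('wrist');save(w,'w1.png')
print(s['clock'],s['tcp_pos'],s['qpos'],s['width'],s['ft_force'],Ro.from_quat(s['eef_rot']).as_matrix()[:,0])
for l in['stopper','oring','pusher','wheel_top']:print(l,[(np.round(q['point'],4),q['conf'],np.round(wproj(w,s,q['point']),1)) for q in imaging.spot_in(w,l)[:2]])
c=w['color'][:,:,::-1];cv2.imwrite('pics/w1b.png',cv2.resize(c[20:220,200:440],None,fx=3,fy=3,interpolation=2))
E
```

```text
1.5 [ 0.27818637 -0.61500654  0.24670589] [-1.18289266e+00  2.63897149e-01  1.60400324e+00 -2.25538077e-05
  1.27368870e+00 -3.69166494e-02] 0.08827561043997982 [-0.23640771 -0.57295672 -0.11072494] [ 9.11110082e-01  4.12163096e-01 -2.16823042e-05]
stopper []
oring []
pusher []
wheel_top []
```

View pics/w1.png

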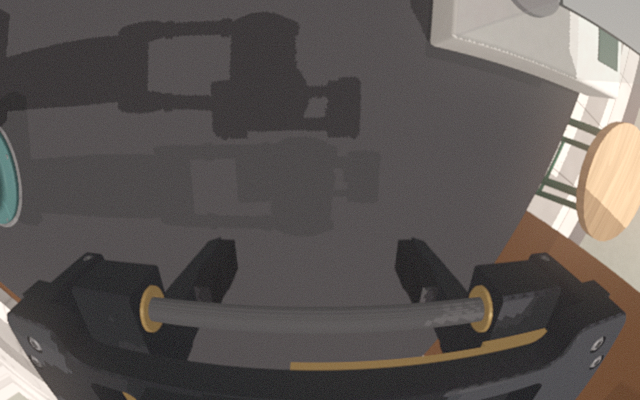

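The move was refused because every row must carry all its keys. This wrist picture therefore only shows the start pose, with the open fingers at rows 240–330.

Request:
{"fn": "move_arm", "kwargs": {
  "steps": [
    {"x": 0.0864,"y": 0.1058,"z": 0,"wx": 0,"wy": 0,"wz": 0.0389,"fingers": 0},
    {"x": 0.0864,"y": 0.1058,"z": 0,"wx": 0,"wy": 0,"wz": 0.0389,"fingers": 0},
    {"x": 0.0864,"y": 0.1058,"z": 0,"wx": 0,"wy": 0,"wz": 0.0389,"fingers": 0},
    {"x": 0.0864,"y": 0.1058,"z": 0,"wx": 0,"wy": 0,"wz": 0.0389,"fingers": 0},
    {"x": 0.0864,"y": 0.1058,"z": 0,"wx": 0,"wy": 0,"wz": 0.0389,"fingers": 0},
    {"x": 0.0864,"y": 0.1058,"z": 0,"wx": 0,"wy": 0,"wz": 0.0389,"fingers": 0},
    {"x": 0.0864,"y": 0.1058,"z": 0,"wx": 0,"wy": 0,"wz": 0.0389,"fingers": 0},
    {"x": 0.0864,"y": 0.1058,"z": 0,"wx": 0,"wy": 0,"wz": 0.0389,"fingers": 0}
  ]
}}

```text
clock: 2.42
tcp_pos: [0.4865, -0.3594, 0.247]
eef_rot: [0.762, 0.647, 0.0, 0.0]
ft_force: [0.3, -0.0, 0.1]
width: 0.0372
grip_force: 0.0
```

Request:
{"fn": "move_arm", "kwargs": {
  "steps": [
    {"x": 0.0864,"y": 0.1058,"z": 0,"wx": 0,"wy": 0,"wz": 0.0389,"fingers": 0},
    {"x": 0.0864,"y": 0.1058,"z": 0,"wx": 0,"wy": 0,"wz": 0,"fingers": 0},
    {"x": 0.0864,"y": 0.1058,"z": 0,"wx": 0,"wy": 0,"wz": 0,"fingers": 0},
    {"x": 0.0864,"y": 0.1058,"z": 0,"wx": 0,"wy": 0,"wz": 0,"fingers": 0},
    {"x": 0,"y": 0,"z": -0.12,"wx": 0,"wy": 0,"wz": 0,"fingers": 0},
    {"x": 0,"y": 0,"z": -0.12,"wx": 0,"wy": 0,"wz": 0,"fingers": 0},
    {"x": 0,"y": 0,"z": 0,"wx": 0,"wy": 0,"wz": 0,"fingers": 0},
    {"x": 0,"y": 0,"z": 0,"wx": 0,"wy": 0,"wz": 0,"fingers": 0}
  ]
}}

```text
clock: 3.08
tcp_pos: [0.5873, -0.233, 0.1722]
eef_rot: [0.723, 0.691, -0.001, -0.003]
ft_force: [0.8, -0.5, -0.3]
width: 0.0007
grip_force: 0.0
```

Run:
```python
from h import *
s=sensors.state();w=imaging.get_image('wrist');save(w,'w2.png')
print(s['clock'],s['tcp_pos'],s['qpos'],s['width'],s['ft_force'],Ro.from_quat(s['eef_rot']).as_matrix()[:,0])
for l in['stopper','oring','pusher','wheel_top']:print(l,[(np.round(q['point'],4),q['conf'],np.round(wproj(w,s,q['point']),1)) for q in imaging.spot_in(w,l)[:2]])
c=w['color'][:,:,::-1];cv2.imwrite('pics/w2b.png',cv2.resize(c[0:200,200:440],None,fx=3,fy=3,interpolation=2))
```

```text
3.0833 [ 0.58732436 -0.23302643  0.17219161] [-4.17098361e-01  2.42054708e-01  1.77261732e+00 -6.02017705e-05
  1.13318892e+00 -3.71421200e-01] 0.0007218959314251495 [ 0.80636029 -0.52041627 -0.32514495] [0.04564202 0.99895538 0.00222434]
stopper [(array([ 0.4693, -0.1867,  0.0451]), 0.67, array([187., 147.])), (array([ 0.5936, -0.1001,  0.0951]), 0.55, array([317.5,  24.9]))]
oring [(array([ 0.5918, -0.165 ,  0.1059]), 0.83, array([319.2, 117.7]))]
pusher [(array([ 0.5937, -0.1014,  0.0963]), 0.68, array([317.7,  26.3]))]
wheel_top [(array([ 0.4959, -0.0882,  0.0175]), 0.69, array([215.2,  41.2])), (array([ 0.5896, -0.1714,  0.0829]), 0.62, array([316.4, 124.3]))]
```

View pics/w2b.png

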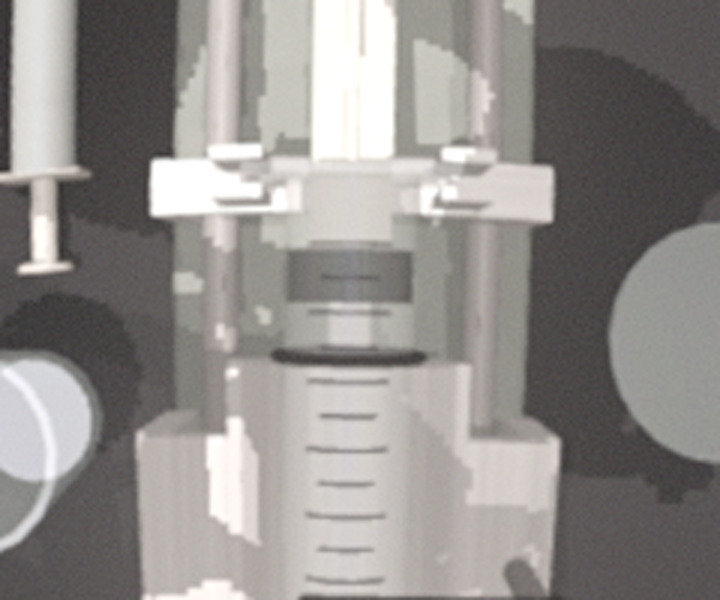

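The stopper spans crop rows 250–302 with its front face at 302, and the O-ring is centred near row 357. I measure both to sub-pixel precision.

```bash
cat >> h.py <<'E'
O=np.array([.5952,-.0931]);
def edges(w,s,yaw=-.0467,x0=306,x1=330,dark=None):
    # profile along the barrel, resampled in world y at height z
    g=cv2.cvtColor(w['color'],cv2.COLOR_RGB2GRAY).astype(np.float32)
    ys=np.arange(-.225,-.09,.00025);out={}
    u=np.array([-np.sin(yaw),np.cos(yaw)]);v=np.array([u[1],-u[0]])
    for z in(.1105,.1125):
        P=[]
        for off in np.arange(-.007,.0071,.001):
            q=np.array([wproj(w,s,np.r_[O+u*t+v*off,z]) for t in (ys-O[1])],np.float32)
            P.append(cv2.remap(g,q[None,:,0],q[None,:,1],1)[0])
        out[z]=np.median(P,0)
    return ys,out
E
python3 - <<'E'
from h import *
P=[]
for i in range(3):
    s=sensors.state();w=imaging.get_image('wrist');ys,o=edges(w,s);P.append(o)
for z in(.1105,.1125):
    p=np.mean([q[z] for q in P],0);print(z)
    print([(round(-1000*(y-O[1]),1),int(v)) for y,v in zip(ys[::4],p[::4]) if -.18<y<-.12])
print(s['tcp_pos'])
E
```

```text
0.1105
[(np.float64(86.9), 207), (np.float64(85.9), 183), (np.float64(84.9), 172), (np.float64(83.9), 204), (np.float64(82.9), 208), (np.float64(81.9), 208), (np.float64(80.9), 208), (np.float64(79.9), 209), (np.float64(78.9), 204), (np.float64(77.9), 165), (np.float64(76.9), 189), (np.float64(75.9), 210), (np.float64(74.9), 173), (np.float64(73.9), 90), (np.float64(72.9), 75), (np.float64(71.9), 99), (np.float64(70.9), 121), (np.float64(69.9), 160), (np.float64(68.9), 201), (np.float64(67.9), 203), (np.float64(66.9), 202), (np.float64(65.9), 202), (np.float64(64.9), 203), (np.float64(63.9), 199), (np.float64(62.9), 165), (np.float64(61.9), 184), (np.float64(60.9), 189), (np.float64(59.9), 141), (np.float64(58.9), 128), (np.float64(57.9), 129), (np.float64(56.9), 130), (np.float64(55.9), 124), (np.float64(54.9), 115), (np.float64(53.9), 126), (np.float64(52.9), 130), (np.float64(51.9), 129), (np.float64(50.9), 129), (np.float64(49.9), 131), (np.float64(48.9), 156), (np.float64(47.9), 167), (np.float64(46.9), 187), (np.float64(45.9), 212), (np.float64(44.9), 211), (np.float64(43.9), 2
[... 1248 characters left out ...]
53.9), 126), (np.float64(52.9), 130), (np.float64(51.9), 129), (np.float64(50.9), 128), (np.float64(49.9), 132), (np.float64(48.9), 159), (np.float64(47.9), 164), (np.float64(46.9), 195), (np.float64(45.9), 212), (np.float64(44.9), 210), (np.float64(43.9), 210), (np.float64(42.9), 210), (np.float64(41.9), 210), (np.float64(40.9), 211), (np.float64(39.9), 211), (np.float64(38.9), 211), (np.float64(37.9), 210), (np.float64(36.9), 211), (np.float64(35.9), 210), (np.float64(34.9), 211), (np.float64(33.9), 208), (np.float64(32.9), 207), (np.float64(31.9), 220), (np.float64(30.9), 224), (np.float64(29.9), 221), (np.float64(28.9), 246), (np.float64(27.9), 255)]
[ 0.59011467 -0.23512855  0.17696327]
```

Gap: the stopper front is at 60.0 mm toward the tip and the O-ring centre at about 72.9 mm, so roughly 12.9 mm remains (about 85 mm of rim travel). I go to the wheel.

Request:
{"fn": "move_arm", "kwargs": {
  "steps": [
    {"x": 0,"y": 0.127,"z": 0,"wx": 0,"wy": 0,"wz": 0,"fingers": 0},
    {"x": 0,"y": 0.127,"z": 0,"wx": 0,"wy": 0,"wz": 0,"fingers": 0},
    {"x": 0,"y": 0.127,"z": 0,"wx": 0,"wy": 0,"wz": 0,"fingers": 0},
    {"x": 0,"y": 0.127,"z": 0,"wx": 0,"wy": 0,"wz": 0,"fingers": 0},
    {"x": 0,"y": 0.127,"z": 0,"wx": 0,"wy": 0,"wz": 0,"fingers": 0},
    {"x": 0,"y": 0.127,"z": 0,"wx": 0,"wy": 0,"wz": 0,"fingers": 0},
    {"x": 0,"y": 0.127,"z": 0,"wx": 0,"wy": 0,"wz": 0,"fingers": 0},
    {"x": 0,"y": 0,"z": -0.1,"wx": 0,"wy": 0,"wz": 0,"fingers": 0}
  ]
}}

```text
clock: 4.15
tcp_pos: [0.5943, 0.0386, 0.1519]
eef_rot: [0.722, 0.692, 0.006, 0.004]
ft_force: [1.2, -0.2, 0.7]
width: 0.0003
grip_force: 0.0
```

Request:
{"fn": "move_arm", "kwargs": {
  "steps": [
    {"x": 0,"y": 0,"z": -0.1,"wx": 0,"wy": 0,"wz": 0,"fingers": 0},
    {"x": 0,"y": 0,"z": 0,"wx": 0,"wy": 0,"wz": 0,"fingers": 0},
    {"x": 0,"y": 0,"z": 0,"wx": 0,"wy": 0,"wz": 0,"fingers": 0}
  ]
}}

```text
clock: 4.4
tcp_pos: [0.5876, 0.0326, 0.1134]
eef_rot: [0.723, 0.691, -0.002, -0.001]
ft_force: [-0.6, -0.2, 0.0]
width: 0.0003
grip_force: 0.0
```

Run:
```python
from h import *
s=sensors.state();w=imaging.get_image('wrist');save(w,'w3.png')
print(s['clock'],s['tcp_pos'],s['ft_force'],Ro.from_quat(s['eef_rot']).as_matrix()[:,[0,2]].T)
t=s['tcp_pos'];print('tip px',wproj(w,s,t-[0,0,.008]),'wheel px',wproj(w,s,[.6,.032,.0885]))
for l in['thumbwheel','wheel_top']:print(l,[(np.round(q['point'],4),q['conf'],np.round(wproj(w,s,q['point']),1)) for q in imaging.spot_in(w,l)[:2]])
c=w['color'][:,:,::-1];cv2.imwrite('pics/w3b.png',cv2.resize(c[100:340,180:460],None,fx=2.5,fy=2.5,interpolation=2))
```

```text
4.4 [0.58756614 0.03260679 0.11341815] [-0.62957763 -0.16307258  0.04429843] [[ 4.59450084e-02  9.98943928e-01 -2.90205311e-04]
 [-4.21148471e-03 -9.68082714e-05 -9.99991127e-01]]
tip px [316.61279174 254.3463802 ] wheel px [337.72450418 240.35138957]
thumbwheel [(array([0.607 , 0.0378, 0.0835]), 0.87, array([348.7, 227.4]))]
wheel_top [(array([0.5996, 0.0608, 0.0756]), 0.85, array([334.7, 187.4]))]
```

View pics/w3b.png

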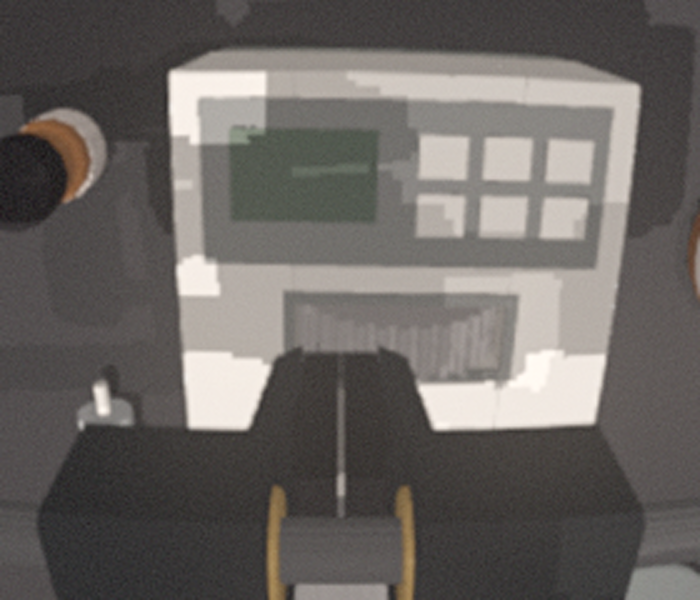

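The picture shows the wheel slot at crop cols 285–517, rows 292–380. The closed fingertips have a flat about 17 mm wide at cols 300–380, just short of the wheel's middle.

Run:
```python
from h import *
s=sensors.state();w=imaging.get_image('wrist');f=lambda u,v:(180+u/2.5-.3,100+v/2.5-.3)
for c in[(285,292),(517,294),(514,380)]:print(watz(w,s,f(*c),.078))
print([watz(w,s,f(*c),.078) for c in[(170,70),(640,85),(597,428),(187,430)]])
print(s['tcp_pos'])
```

```text
[0.57723028 0.04213658 0.078     ]
[0.63561504 0.03855003 0.078     ]
[0.63590575 0.01365333 0.078     ]
[array([0.55400549, 0.09864703, 0.078     ]), array([0.66585546, 0.09111644, 0.078     ]), array([ 0.66115589, -0.00411888,  0.078     ]), array([0.54710057, 0.00230582, 0.078     ])]
[0.59079598 0.03198625 0.11690584]
```

Request:
{"fn": "move_arm", "kwargs": {
  "steps": [
    {"x": 0.016,"y": -0.007,"z": -0.05,"wx": 0,"wy": 0,"wz": 0,"fingers": 0},
    {"x": 0,"y": 0,"z": 0,"wx": 0,"wy": 0,"wz": 0,"fingers": 0},
    {"x": 0,"y": 0,"z": 0,"wx": 0,"wy": 0,"wz": 0,"fingers": 0}
  ]
}}

```text
clock: 4.85
tcp_pos: [0.5942, 0.03, 0.1004]
eef_rot: [0.724, 0.69, 0.0, 0.0]
ft_force: [-0.0, 0.1, -0.3]
width: 0.0003
grip_force: 0.0
```

Request:
{"fn": "move_arm", "kwargs": {
  "steps": [
    {"x": 0,"y": 0,"z": -0.005,"wx": 0,"wy": 0,"wz": 0,"fingers": 0},
    {"x": 0,"y": 0,"z": 0,"wx": 0,"wy": 0,"wz": 0,"fingers": 0}
  ]
}}

```text
clock: 5.02
tcp_pos: [0.5944, 0.0303, 0.099]
eef_rot: [0.723, 0.69, 0.0, 0.0]
ft_force: [-0.9, 0.1, -0.5]
width: 0.0005
grip_force: 0.0
```

Request:
{"fn": "move_arm", "kwargs": {
  "steps": [
    {"x": 0,"y": 0,"z": -0.005,"wx": 0,"wy": 0,"wz": 0,"fingers": 0},
    {"x": 0,"y": 0,"z": 0,"wx": 0,"wy": 0,"wz": 0,"fingers": 0}
  ]
}}

```text
clock: 5.18
tcp_pos: [0.594, 0.0305, 0.0969]
eef_rot: [0.723, 0.691, 0.0, 0.0]
ft_force: [-0.0, 0.1, -0.1]
width: 0.0
grip_force: 0.0
```

Run:
```python
from h import *
s=sensors.state();print(s['clock'],s['tcp_pos'],s['ft_force'],s['ft_torque'])
```

```text
5.1833 [0.59403453 0.03048724 0.09693485] [-0.03532791  0.08255338 -0.05352005] [ 0.02249786 -0.06953542 -0.0320085 ]
```

Request:
{"fn": "move_arm", "kwargs": {
  "steps": [
    {"x": 0,"y": 0,"z": -0.003,"wx": 0,"wy": 0,"wz": 0,"fingers": 0},
    {"x": 0,"y": 0,"z": 0,"wx": 0,"wy": 0,"wz": 0,"fingers": 0}
  ]
}}

```text
clock: 5.35
tcp_pos: [0.5946, 0.0305, 0.0967]
eef_rot: [0.723, 0.691, 0.0, 0.0]
ft_force: [-1.0, -0.9, 3.6]
width: 0.0005
grip_force: 1.6
```

Request:
{"fn": "move_arm", "kwargs": {
  "steps": [
    {"x": 0.006,"y": 0,"z": 0,"wx": 0,"wy": 0,"wz": 0,"fingers": 0},
    {"x": 0.006,"y": 0,"z": 0,"wx": 0,"wy": 0,"wz": 0,"fingers": 0},
    {"x": 0.006,"y": 0,"z": 0,"wx": 0,"wy": 0,"wz": 0,"fingers": 0}
  ]
}}

```text
clock: 5.6
tcp_pos: [0.6001, 0.0303, 0.0966]
eef_rot: [0.723, 0.691, 0.0, 0.0]
ft_force: [-0.5, -0.9, 5.1]
width: 0.0003
grip_force: 2.8
```

Request:
{"fn": "move_arm", "kwargs": {
  "steps": [
    {"x": 0,"y": 0,"z": -0.002,"wx": 0,"wy": 0,"wz": 0,"fingers": 0},
    {"x": 0,"y": 0,"z": 0,"wx": 0,"wy": 0,"wz": 0,"fingers": 0}
  ]
}}

```text
clock: 5.77
tcp_pos: [0.6009, 0.0302, 0.0965]
eef_rot: [0.723, 0.691, 0.001, 0.001]
ft_force: [-0.5, -1.0, 6.3]
width: 0.0005
grip_force: 3.3
```

Request:
{"fn": "move_arm", "kwargs": {
  "steps": [
    {"x": 0,"y": 0,"z": -0.002,"wx": 0,"wy": 0,"wz": 0,"fingers": 0},
    {"x": 0,"y": 0,"z": 0,"wx": 0,"wy": 0,"wz": 0,"fingers": 0}
  ]
}}

```text
clock: 5.93
tcp_pos: [0.6013, 0.0302, 0.0965]
eef_rot: [0.723, 0.691, 0.001, 0.001]
ft_force: [0.3, -1.3, 7.7]
width: 0.0004
grip_force: 4.3
```

Request:
{"fn": "move_arm", "kwargs": {
  "steps": [
    {"x": 0.008,"y": 0,"z": 0,"wx": 0,"wy": 0,"wz": 0,"fingers": 0},
    {"x": 0.008,"y": 0,"z": 0,"wx": 0,"wy": 0,"wz": 0,"fingers": 0},
    {"x": 0.008,"y": 0,"z": 0,"wx": 0,"wy": 0,"wz": 0,"fingers": 0}
  ]
}}

```text
clock: 6.18
tcp_pos: [0.6083, 0.0299, 0.0965]
eef_rot: [0.723, 0.691, 0.001, 0.001]
ft_force: [-1.3, -3.2, 8.4]
width: 0.0001
grip_force: 4.5
```

Request:
{"fn": "move_arm", "kwargs": {
  "steps": [
    {"x": 0.008,"y": 0,"z": 0,"wx": 0,"wy": 0,"wz": 0,"fingers": 0},
    {"x": 0.008,"y": 0,"z": 0,"wx": 0,"wy": 0,"wz": 0,"fingers": 0}
  ]
}}

```text
clock: 6.35
tcp_pos: [0.613, 0.0298, 0.0963]
eef_rot: [0.723, 0.691, 0.001, 0.001]
ft_force: [-0.9, -3.9, 7.6]
width: 0.0003
grip_force: 3.8
```

Request:
{"fn": "move_arm", "kwargs": {
  "steps": [
    {"x": 0.008,"y": 0,"z": 0,"wx": 0,"wy": 0,"wz": 0,"fingers": 0},
    {"x": 0.008,"y": 0,"z": 0,"wx": 0,"wy": 0,"wz": 0,"fingers": 0}
  ]
}}

```text
clock: 6.52
tcp_pos: [0.6175, 0.0296, 0.0957]
eef_rot: [0.723, 0.691, 0.0, 0.001]
ft_force: [-0.7, -2.9, 4.1]
width: 0.0003
grip_force: 2.0
```

Request:
{"fn": "move_arm", "kwargs": {
  "steps": [
    {"x": 0,"y": 0,"z": 0.025,"wx": 0,"wy": 0,"wz": 0,"fingers": 0},
    {"x": -0.083,"y": 0,"z": 0,"wx": 0,"wy": 0,"wz": 0,"fingers": 0},
    {"x": 0,"y": 0,"z": 0,"wx": 0,"wy": 0,"wz": 0,"fingers": 0},
    {"x": 0,"y": 0,"z": -0.025,"wx": 0,"wy": 0,"wz": 0,"fingers": 0},
    {"x": 0,"y": 0,"z": 0,"wx": 0,"wy": 0,"wz": 0,"fingers": 0},
    {"x": 0,"y": 0,"z": 0,"wx": 0,"wy": 0,"wz": 0,"fingers": 0}
  ]
}}

```text
clock: 7.02
tcp_pos: [0.5933, 0.0307, 0.0963]
eef_rot: [0.723, 0.691, 0.001, 0.001]
ft_force: [-2.0, -0.2, 8.8]
width: 0.0004
grip_force: 4.8
```

Request:
{"fn": "move_arm", "kwargs": {
  "steps": [
    {"x": 0.0105,"y": 0,"z": 0,"wx": 0,"wy": 0,"wz": 0,"fingers": 0},
    {"x": 0.0105,"y": 0,"z": 0,"wx": 0,"wy": 0,"wz": 0,"fingers": 0},
    {"x": 0.0105,"y": 0,"z": 0,"wx": 0,"wy": 0,"wz": 0,"fingers": 0},
    {"x": 0.0105,"y": 0,"z": 0,"wx": 0,"wy": 0,"wz": 0,"fingers": 0}
  ]
}}

```text
clock: 7.35
tcp_pos: [0.6064, 0.0301, 0.0964]
eef_rot: [0.723, 0.691, 0.001, 0.002]
ft_force: [-2.0, -2.1, 9.7]
width: 0.0001
grip_force: 4.9
```

Request:
{"fn": "move_arm", "kwargs": {
  "steps": [
    {"x": 0.0105,"y": 0,"z": 0,"wx": 0,"wy": 0,"wz": 0,"fingers": 0},
    {"x": 0.0105,"y": 0,"z": 0,"wx": 0,"wy": 0,"wz": 0,"fingers": 0},
    {"x": 0.0105,"y": 0,"z": 0,"wx": 0,"wy": 0,"wz": 0,"fingers": 0},
    {"x": 0.0105,"y": 0,"z": 0,"wx": 0,"wy": 0,"wz": 0,"fingers": 0},
    {"x": 0,"y": 0,"z": 0,"wx": 0,"wy": 0,"wz": 0,"fingers": 0}
  ]
}}

```text
clock: 7.77
tcp_pos: [0.6182, 0.0304, 0.0948]
eef_rot: [0.723, 0.691, 0.001, 0.001]
ft_force: [1.8, -1.0, 2.2]
width: 0.0001
grip_force: 2.0
```

Request:
{"fn": "move_arm", "kwargs": {
  "steps": [
    {"x": 0,"y": 0,"z": 0.138,"wx": 0,"wy": 0,"wz": 0,"fingers": 0},
    {"x": 0,"y": 0,"z": 0.138,"wx": 0,"wy": 0,"wz": 0,"fingers": 0},
    {"x": -0.013,"y": -0.133,"z": 0,"wx": 0,"wy": 0,"wz": 0,"fingers": 0},
    {"x": -0.013,"y": -0.133,"z": 0,"wx": 0,"wy": 0,"wz": 0,"fingers": 0},
    {"x": -0.013,"y": -0.133,"z": 0,"wx": 0,"wy": 0,"wz": 0,"fingers": 0},
    {"x": -0.013,"y": -0.133,"z": 0,"wx": 0,"wy": 0,"wz": 0,"fingers": 0},
    {"x": -0.013,"y": -0.133,"z": 0,"wx": 0,"wy": 0,"wz": 0,"fingers": 0},
    {"x": -0.013,"y": -0.133,"z": 0,"wx": 0,"wy": 0,"wz": 0,"fingers": 0}
  ]
}}

```text
clock: 8.43
tcp_pos: [0.5924, -0.2102, 0.1764]
eef_rot: [0.723, 0.691, -0.0, -0.001]
ft_force: [1.4, 0.8, 0.0]
width: 0.0006
grip_force: 0.0
```

Request:
{"fn": "move_arm", "kwargs": {
  "steps": [
    {"x": -0.013,"y": -0.133,"z": 0,"wx": 0,"wy": 0,"wz": 0,"fingers": 0},
    {"x": 0,"y": 0,"z": 0,"wx": 0,"wy": 0,"wz": 0,"fingers": 0},
    {"x": 0,"y": 0,"z": 0,"wx": 0,"wy": 0,"wz": 0,"fingers": 0},
    {"x": 0,"y": 0,"z": 0,"wx": 0,"wy": 0,"wz": 0,"fingers": 0},
    {"x": 0,"y": 0,"z": 0,"wx": 0,"wy": 0,"wz": 0,"fingers": 0}
  ]
}}

```text
clock: 8.85
tcp_pos: [0.5891, -0.2474, 0.1766]
eef_rot: [0.723, 0.691, 0.0, -0.001]
ft_force: [-0.2, -0.4, -0.8]
width: 0.0004
grip_force: 0.0
```

```bash
cat > m.py <<'E'
from h import *
import sys
P=[]
for i in range(5):
    s=sensors.state();w=imaging.get_image('wrist');
    if i: P.append(edges(w,s)[1][.1125])
ys=np.arange(-.225,-.09,.00025);p=np.mean(P,0)
print(s['clock'],s['tcp_pos'],s['ft_force'])
print(' '.join(f'{-1000*(y-O[1]):.1f}:{v:.0f}' for y,v in zip(ys[::2],p[::2]) if -.172<y<-.125))
save(w,sys.argv[1]+'.png');cv2.imwrite('pics/'+sys.argv[1]+'b.png',cv2.resize(w['color'][0:150,240:390,::-1],None,fx=4,fy=4,interpolation=2))
E
python3 m.py w4
```

```text
9.05 [ 0.58951106 -0.24734026  0.17733217] [-0.25361592  0.13909504  0.04093868]
78.9:207 78.4:191 77.9:175 77.4:172 76.9:186 76.4:205 75.9:212 75.4:211 74.9:197 74.4:155 73.9:110 73.4:87 72.9:83 72.4:94 71.9:126 71.4:159 70.9:175 70.4:175 69.9:173 69.4:182 68.9:189 68.4:177 67.9:147 67.4:132 66.9:127 66.4:129 65.9:129 65.4:129 64.9:130 64.4:130 63.9:128 63.4:120 62.9:113 62.4:111 61.9:119 61.4:127 60.9:130 60.4:130 59.9:130 59.4:130 58.9:130 58.4:130 57.9:128 57.4:127 56.9:137 56.4:154 55.9:172 55.4:165 54.9:177 54.4:197 53.9:210 53.4:212 52.9:212 52.4:211 51.9:211 51.4:212 50.9:212 50.4:212 49.9:212 49.4:212 48.9:207 48.4:193 47.9:173 47.4:177 46.9:195 46.4:209 45.9:213 45.4:212 44.9:212 44.4:212 43.9:212 43.4:212 42.9:212 42.4:212 41.9:212 41.4:212 40.9:212 40.4:212 39.9:212 39.4:212 38.9:213 38.4:213 37.9:213 37.4:213 36.9:213 36.4:213 35.9:213 35.4:212 34.9:211 34.4:208 33.9:206 33.4:207 32.9:210 32.4:217
```

View pics/w4b.png

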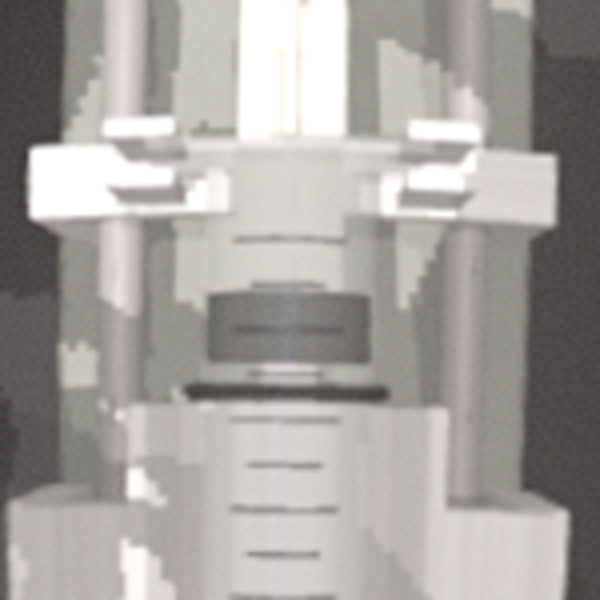

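O-ring centre is 73.1 mm and the stopper front 68.1 mm, so it moved about 8 mm and 5.0 mm remain. I roll about 4 mm more.

Request:
{"fn": "move_arm", "kwargs": {
  "steps": [
    {"x": 0.001,"y": 0.133,"z": 0,"wx": 0,"wy": 0,"wz": 0,"fingers": 0},
    {"x": 0.001,"y": 0.133,"z": 0,"wx": 0,"wy": 0,"wz": 0,"fingers": 0},
    {"x": 0.001,"y": 0.133,"z": 0,"wx": 0,"wy": 0,"wz": 0,"fingers": 0},
    {"x": 0.001,"y": 0.133,"z": 0,"wx": 0,"wy": 0,"wz": 0,"fingers": 0},
    {"x": 0.001,"y": 0.133,"z": 0,"wx": 0,"wy": 0,"wz": 0,"fingers": 0},
    {"x": 0.001,"y": 0.133,"z": 0,"wx": 0,"wy": 0,"wz": 0,"fingers": 0},
    {"x": 0.001,"y": 0.133,"z": 0,"wx": 0,"wy": 0,"wz": 0,"fingers": 0},
    {"x": 0,"y": 0,"z": -0.138,"wx": 0,"wy": 0,"wz": 0,"fingers": 0}
  ]
}}

```text
clock: 9.77
tcp_pos: [0.598, 0.0378, 0.145]
eef_rot: [0.721, 0.693, 0.008, 0.005]
ft_force: [2.7, 0.2, 1.6]
width: 0.0002
grip_force: 0.0
```

Request:
{"fn": "move_arm", "kwargs": {
  "steps": [
    {"x": 0,"y": 0,"z": -0.113,"wx": 0,"wy": 0,"wz": 0,"fingers": 0},
    {"x": 0,"y": 0,"z": 0,"wx": 0,"wy": 0,"wz": 0,"fingers": 0},
    {"x": 0,"y": 0,"z": -0.025,"wx": 0,"wy": 0,"wz": 0,"fingers": 0},
    {"x": 0,"y": 0,"z": 0,"wx": 0,"wy": 0,"wz": 0,"fingers": 0},
    {"x": 0,"y": 0,"z": 0,"wx": 0,"wy": 0,"wz": 0,"fingers": 0}
  ]
}}

```text
clock: 10.18
tcp_pos: [0.5931, 0.0302, 0.097]
eef_rot: [0.723, 0.69, 0.001, 0.001]
ft_force: [0.9, -0.2, -0.2]
width: 0.0005
grip_force: 0.0
```

Request:
{"fn": "move_arm", "kwargs": {
  "steps": [
    {"x": 0.01,"y": 0,"z": 0,"wx": 0,"wy": 0,"wz": 0,"fingers": 0},
    {"x": 0.01,"y": 0,"z": 0,"wx": 0,"wy": 0,"wz": 0,"fingers": 0},
    {"x": 0.01,"y": 0,"z": 0,"wx": 0,"wy": 0,"wz": 0,"fingers": 0},
    {"x": 0.01,"y": 0,"z": 0,"wx": 0,"wy": 0,"wz": 0,"fingers": 0},
    {"x": 0.01,"y": 0,"z": 0,"wx": 0,"wy": 0,"wz": 0,"fingers": 0},
    {"x": 0.01,"y": 0,"z": 0,"wx": 0,"wy": 0,"wz": 0,"fingers": 0},
    {"x": 0.01,"y": 0,"z": 0,"wx": 0,"wy": 0,"wz": 0,"fingers": 0},
    {"x": 0,"y": 0,"z": 0,"wx": 0,"wy": 0,"wz": 0,"fingers": 0}
  ]
}}

```text
clock: 10.85
tcp_pos: [0.6144, 0.0294, 0.0963]
eef_rot: [0.723, 0.69, 0.001, 0.002]
ft_force: [0.9, -2.8, 5.4]
width: 0.0005
grip_force: 2.7
```

Request:
{"fn": "move_arm", "kwargs": {
  "steps": [
    {"x": 0,"y": 0,"z": 0.138,"wx": 0,"wy": 0,"wz": 0,"fingers": 0},
    {"x": 0,"y": 0,"z": 0.138,"wx": 0,"wy": 0,"wz": 0,"fingers": 0},
    {"x": -0.011,"y": -0.133,"z": 0,"wx": 0,"wy": 0,"wz": 0,"fingers": 0},
    {"x": -0.011,"y": -0.133,"z": 0,"wx": 0,"wy": 0,"wz": 0,"fingers": 0},
    {"x": -0.011,"y": -0.133,"z": 0,"wx": 0,"wy": 0,"wz": 0,"fingers": 0},
    {"x": -0.011,"y": -0.133,"z": 0,"wx": 0,"wy": 0,"wz": 0,"fingers": 0},
    {"x": -0.011,"y": -0.133,"z": 0,"wx": 0,"wy": 0,"wz": 0,"fingers": 0},
    {"x": -0.011,"y": -0.133,"z": 0,"wx": 0,"wy": 0,"wz": 0,"fingers": 0}
  ]
}}

```text
clock: 11.52
tcp_pos: [0.5921, -0.2107, 0.1774]
eef_rot: [0.723, 0.691, 0.0, 0.0]
ft_force: [1.0, -0.7, -0.5]
width: 0.0003
grip_force: 0.0
```

Request:
{"fn": "move_arm", "kwargs": {
  "steps": [
    {"x": -0.011,"y": -0.133,"z": 0,"wx": 0,"wy": 0,"wz": 0,"fingers": 0},
    {"x": 0,"y": 0,"z": 0,"wx": 0,"wy": 0,"wz": 0,"fingers": 0},
    {"x": 0,"y": 0,"z": 0,"wx": 0,"wy": 0,"wz": 0,"fingers": 0},
    {"x": 0,"y": 0,"z": 0,"wx": 0,"wy": 0,"wz": 0,"fingers": 0},
    {"x": 0,"y": 0,"z": 0,"wx": 0,"wy": 0,"wz": 0,"fingers": 0}
  ]
}}

```text
clock: 11.93
tcp_pos: [0.5892, -0.2476, 0.177]
eef_rot: [0.723, 0.691, 0.0, -0.0]
ft_force: [-0.5, 0.3, -0.1]
width: 0.0006
grip_force: 0.0
```

```bash
python3 m.py w5
```

```text
12.1333 [ 0.58951643 -0.24740602  0.17743592] [ 0.56001226  0.06383019 -0.22764491]
78.9:206 78.4:194 77.9:177 77.4:173 76.9:187 76.4:208 75.9:213 75.4:210 74.9:189 74.4:150 73.9:106 73.4:88 72.9:85 72.4:91 71.9:107 71.4:119 70.9:123 70.4:118 69.9:115 69.4:121 68.9:127 68.4:129 67.9:129 67.4:129 66.9:129 66.4:129 65.9:128 65.4:129 64.9:129 64.4:129 63.9:128 63.4:120 62.9:113 62.4:112 61.9:119 61.4:127 60.9:129 60.4:133 59.9:146 59.4:175 58.9:198 58.4:211 57.9:213 57.4:212 56.9:213 56.4:210 55.9:199 55.4:175 54.9:179 54.4:193 53.9:207 53.4:212 52.9:212 52.4:212 51.9:212 51.4:211 50.9:212 50.4:212 49.9:212 49.4:213 48.9:210 48.4:195 47.9:177 47.4:173 46.9:193 46.4:206 45.9:212 45.4:212 44.9:212 44.4:212 43.9:212 43.4:212 42.9:212 42.4:212 41.9:212 41.4:212 40.9:212 40.4:212 39.9:212 39.4:213 38.9:213 38.4:213 37.9:213 37.4:213 36.9:213 36.4:213 35.9:213 35.4:212 34.9:211 34.4:208 33.9:206 33.4:206 32.9:210 32.4:217
```

View pics/w5b.png

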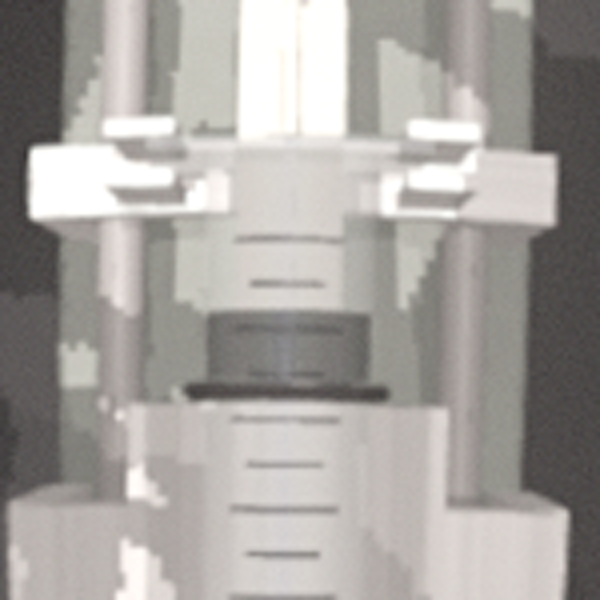

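The front has reached the ring's near edge. I calibrate stopper length (rear to front edge) off the tick marks using the stored pictures w4 and w5.

```bash
cat > r.py <<'E'
from h import *
import sys
w0=imaging.get_image('wrist');s0=sensors.state()
def prof(name,tcp,z=.1055):
    g=cv2.cvtColor(cv2.imread(f'pics/{name}.png'),cv2.COLOR_BGR2GRAY).astype(np.float32)
    s=dict(eef_rot=s0['eef_rot'],tcp_pos=np.array(tcp));ys=np.arange(-.175,-.135,.0002);u=np.array([.0467,.9989]);v=np.array([u[1],-u[0]]);P=[]
    for off in list(np.arange(-.0115,-.0085,.0005))+list(np.arange(.009,.012,.0005)):
        q=np.array([wproj(w0,s,np.r_[O+u*t+v*off,z]) for t in ys-O[1]],np.float32);P.append(cv2.remap(g,q[None,:,0],q[None,:,1],1)[0])
    p=np.median(P,0);d=np.gradient(p);return -1000*(ys-O[1]),p,d
for a in sys.argv[1:]:
    x,p,d=prof(a,s0['tcp_pos']);print(a)
    i=[k for k in range(2,len(d)-2) if abs(d[k])==max(abs(d[k-2:k+3])) and abs(d[k])>3]
    print([(round(x[k],1),round(d[k],1),round(p[k])) for k in i])
E
python3 r.py w4 w5
```

```text
w4
[(np.float64(78.7), np.float32(-3.6), 186), (np.float64(77.5), np.float32(3.8), 188), (np.float64(75.5), np.float32(-14.7), 156), (np.float64(72.7), np.float32(10.9), 98), (np.float64(71.9), np.float32(10.7), 136), (np.float64(68.3), np.float32(-6.4), 136), (np.float64(61.9), np.float32(3.6), 113), (np.float64(56.5), np.float32(10.4), 146), (np.float64(42.7), np.float32(6.1), 193)]
w5
[(np.float64(78.7), np.float32(-3.2), 186), (np.float64(75.5), np.float32(-16.0), 157), (np.float64(72.7), np.float32(8.5), 96), (np.float64(71.9), np.float32(4.2), 113), (np.float64(61.7), np.float32(3.5), 115), (np.float64(59.9), np.float32(10.0), 143), (np.float64(42.9), np.float32(5.7), 186)]
```

About 1.5 mm remain by the rear edge (59.9, target about 61.4). I roll 8 mm of rim, a little short of that.

Request:
{"fn": "move_arm", "kwargs": {
  "steps": [
    {"x": 0.005,"y": 0.133,"z": 0,"wx": 0,"wy": 0,"wz": 0,"fingers": 0},
    {"x": 0.005,"y": 0.133,"z": 0,"wx": 0,"wy": 0,"wz": 0,"fingers": 0},
    {"x": 0.005,"y": 0.133,"z": 0,"wx": 0,"wy": 0,"wz": 0,"fingers": 0},
    {"x": 0.005,"y": 0.133,"z": 0,"wx": 0,"wy": 0,"wz": 0,"fingers": 0},
    {"x": 0.005,"y": 0.133,"z": 0,"wx": 0,"wy": 0,"wz": 0,"fingers": 0},
    {"x": 0.005,"y": 0.133,"z": 0,"wx": 0,"wy": 0,"wz": 0,"fingers": 0},
    {"x": 0.005,"y": 0.133,"z": 0,"wx": 0,"wy": 0,"wz": 0,"fingers": 0},
    {"x": 0,"y": 0,"z": -0.138,"wx": 0,"wy": 0,"wz": 0,"fingers": 0}
  ]
}}

```text
clock: 12.9
tcp_pos: [0.6067, 0.0377, 0.1451]
eef_rot: [0.721, 0.693, 0.008, 0.005]
ft_force: [1.7, -0.1, 0.0]
width: 0.0004
grip_force: 0.0
```

Request:
{"fn": "move_arm", "kwargs": {
  "steps": [
    {"x": 0,"y": 0,"z": -0.1,"wx": 0,"wy": 0,"wz": 0,"fingers": 0},
    {"x": 0,"y": 0,"z": 0,"wx": 0,"wy": 0,"wz": 0,"fingers": 0},
    {"x": 0,"y": 0,"z": 0,"wx": 0,"wy": 0,"wz": 0,"fingers": 0},
    {"x": 0,"y": 0,"z": -0.019,"wx": 0,"wy": 0,"wz": 0,"fingers": 0},
    {"x": 0,"y": 0,"z": -0.019,"wx": 0,"wy": 0,"wz": 0,"fingers": 0},
    {"x": 0,"y": 0,"z": 0,"wx": 0,"wy": 0,"wz": 0,"fingers": 0}
  ]
}}

```text
clock: 13.4
tcp_pos: [0.6018, 0.03, 0.0968]
eef_rot: [0.724, 0.69, 0.002, 0.001]
ft_force: [0.1, 0.4, 0.9]
width: 0.0002
grip_force: 0.2
```

Request:
{"fn": "move_arm", "kwargs": {
  "steps": [
    {"x": 0.0053,"y": 0,"z": 0,"wx": 0,"wy": 0,"wz": 0,"fingers": 0},
    {"x": 0.0053,"y": 0,"z": 0,"wx": 0,"wy": 0,"wz": 0,"fingers": 0},
    {"x": 0.0053,"y": 0,"z": 0,"wx": 0,"wy": 0,"wz": 0,"fingers": 0},
    {"x": 0.0053,"y": 0,"z": 0,"wx": 0,"wy": 0,"wz": 0,"fingers": 0},
    {"x": 0.0053,"y": 0,"z": 0,"wx": 0,"wy": 0,"wz": 0,"fingers": 0},
    {"x": 0,"y": 0,"z": 0,"wx": 0,"wy": 0,"wz": 0,"fingers": 0}
  ]
}}

```text
clock: 13.9
tcp_pos: [0.6094, 0.0297, 0.0966]
eef_rot: [0.723, 0.69, 0.001, 0.001]
ft_force: [-0.6, -1.9, 5.9]
width: 0.0009
grip_force: 2.8
```

Request:
{"fn": "move_arm", "kwargs": {
  "steps": [
    {"x": 0,"y": 0,"z": 0.138,"wx": 0,"wy": 0,"wz": 0,"fingers": 0},
    {"x": 0,"y": 0,"z": 0.138,"wx": 0,"wy": 0,"wz": 0,"fingers": 0},
    {"x": -0.009,"y": -0.133,"z": 0,"wx": 0,"wy": 0,"wz": 0,"fingers": 0},
    {"x": -0.009,"y": -0.133,"z": 0,"wx": 0,"wy": 0,"wz": 0,"fingers": 0},
    {"x": -0.009,"y": -0.133,"z": 0,"wx": 0,"wy": 0,"wz": 0,"fingers": 0},
    {"x": -0.009,"y": -0.133,"z": 0,"wx": 0,"wy": 0,"wz": 0,"fingers": 0},
    {"x": -0.009,"y": -0.133,"z": 0,"wx": 0,"wy": 0,"wz": 0,"fingers": 0},
    {"x": -0.009,"y": -0.133,"z": 0,"wx": 0,"wy": 0,"wz": 0,"fingers": 0}
  ]
}}

```text
clock: 14.57
tcp_pos: [0.5913, -0.2112, 0.1781]
eef_rot: [0.723, 0.69, 0.0, 0.001]
ft_force: [-0.2, -0.1, 0.8]
width: 0.0
grip_force: 0.0
```

Request:
{"fn": "move_arm", "kwargs": {
  "steps": [
    {"x": -0.009,"y": -0.133,"z": 0,"wx": 0,"wy": 0,"wz": 0,"fingers": 0},
    {"x": 0,"y": 0,"z": 0,"wx": 0,"wy": 0,"wz": 0,"fingers": 0},
    {"x": 0,"y": 0,"z": 0,"wx": 0,"wy": 0,"wz": 0,"fingers": 0},
    {"x": 0,"y": 0,"z": 0,"wx": 0,"wy": 0,"wz": 0,"fingers": 0},
    {"x": 0,"y": 0,"z": 0,"wx": 0,"wy": 0,"wz": 0,"fingers": 0}
  ]
}}

```text
clock: 14.98
tcp_pos: [0.5888, -0.2478, 0.1774]
eef_rot: [0.723, 0.691, 0.0, -0.0]
ft_force: [0.4, 0.6, -0.4]
width: 0.0003
grip_force: 0.0
```

```bash
python3 m.py w6; python3 r.py w4 w5 w6
```

```text
15.1833 [ 0.58903495 -0.24744765  0.1774694 ] [ 0.34771353 -0.12094265  0.19543163]
78.9:208 78.4:197 77.9:179 77.4:174 76.9:190 76.4:209 75.9:214 75.4:209 74.9:185 74.4:149 73.9:108 73.4:90 72.9:84 72.4:86 71.9:93 71.4:106 70.9:114 70.4:116 69.9:116 69.4:122 68.9:127 68.4:129 67.9:129 67.4:130 66.9:130 66.4:130 65.9:129 65.4:129 64.9:130 64.4:129 63.9:126 63.4:120 62.9:112 62.4:111 61.9:117 61.4:129 60.9:152 60.4:179 59.9:201 59.4:211 58.9:212 58.4:212 57.9:212 57.4:212 56.9:213 56.4:209 55.9:197 55.4:176 54.9:176 54.4:193 53.9:207 53.4:212 52.9:212 52.4:212 51.9:212 51.4:212 50.9:212 50.4:212 49.9:213 49.4:213 48.9:210 48.4:192 47.9:177 47.4:175 46.9:194 46.4:207 45.9:212 45.4:213 44.9:212 44.4:212 43.9:212 43.4:212 42.9:212 42.4:213 41.9:213 41.4:213 40.9:212 40.4:213 39.9:213 39.4:213 38.9:213 38.4:213 37.9:213 37.4:213 36.9:213 36.4:214 35.9:213 35.4:212 34.9:211 34.4:209 33.9:207 33.4:206 32.9:211 32.4:218
w4
[(np.float64(78.7), np.float32(-3.7), 186), (np.float64(77.5), np.float32(3.5), 188), (np.float64(75.3), np.float32(-15.1), 142), (np.float64(72.7), np.float32(8.9), 97), 
[... 198 characters left out ...]
32(9.2), 146), (np.float64(42.9), np.float32(6.3), 187)]
w5
[(np.float64(78.7), np.float32(-3.5), 186), (np.float64(75.3), np.float32(-15.3), 141), (np.float64(72.7), np.float32(8.7), 96), (np.float64(71.7), np.float32(4.3), 119), (np.float64(63.3), np.float32(-3.3), 113), (np.float64(61.9), np.float32(4.0), 111), (np.float64(59.9), np.float32(9.7), 143), (np.float64(42.9), np.float32(5.9), 186)]
w6
[(np.float64(78.7), np.float32(-3.5), 187), (np.float64(77.3), np.float32(3.3), 185), (np.float64(74.7), np.float32(-13.2), 115), (np.float64(71.9), np.float32(5.0), 98), (np.float64(63.3), np.float32(-3.1), 114), (np.float64(60.7), np.float32(8.7), 150), (np.float64(43.1), np.float32(5.3), 183)]
```

View pics/w6b.png

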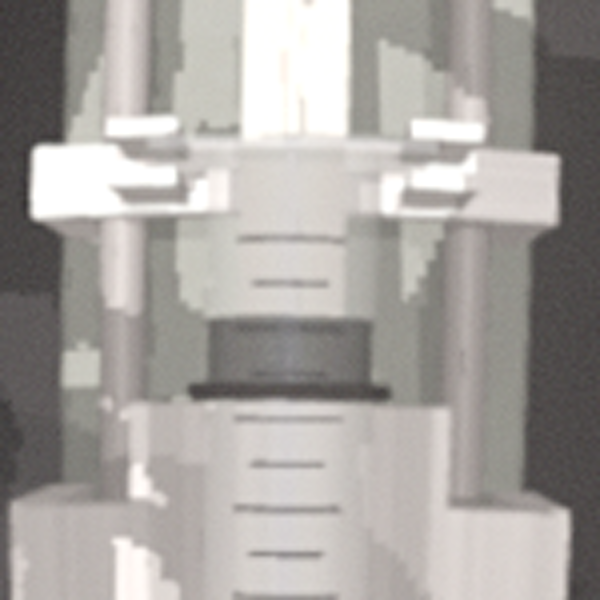

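Rear edge moved 1.1 mm, so about 0.5–0.6 mm remains. One last small stroke.

Request:
{"fn": "move_arm", "kwargs": {
  "steps": [
    {"x": 0.007,"y": 0.133,"z": 0,"wx": 0,"wy": 0,"wz": 0,"fingers": 0},
    {"x": 0.007,"y": 0.133,"z": 0,"wx": 0,"wy": 0,"wz": 0,"fingers": 0},
    {"x": 0.007,"y": 0.133,"z": 0,"wx": 0,"wy": 0,"wz": 0,"fingers": 0},
    {"x": 0.007,"y": 0.133,"z": 0,"wx": 0,"wy": 0,"wz": 0,"fingers": 0},
    {"x": 0.007,"y": 0.133,"z": 0,"wx": 0,"wy": 0,"wz": 0,"fingers": 0},
    {"x": 0.007,"y": 0.133,"z": 0,"wx": 0,"wy": 0,"wz": 0,"fingers": 0},
    {"x": 0.007,"y": 0.133,"z": 0,"wx": 0,"wy": 0,"wz": 0,"fingers": 0},
    {"x": 0,"y": 0,"z": -0.138,"wx": 0,"wy": 0,"wz": 0,"fingers": 0}
  ]
}}

```text
clock: 15.95
tcp_pos: [0.6105, 0.0378, 0.1451]
eef_rot: [0.721, 0.693, 0.008, 0.005]
ft_force: [2.9, -0.9, 0.5]
width: 0.0003
grip_force: 0.0
```

Request:
{"fn": "move_arm", "kwargs": {
  "steps": [
    {"x": 0,"y": 0,"z": -0.1,"wx": 0,"wy": 0,"wz": 0,"fingers": 0},
    {"x": 0,"y": 0,"z": 0,"wx": 0,"wy": 0,"wz": 0,"fingers": 0},
    {"x": 0,"y": 0,"z": 0,"wx": 0,"wy": 0,"wz": 0,"fingers": 0},
    {"x": 0,"y": 0,"z": -0.019,"wx": 0,"wy": 0,"wz": 0,"fingers": 0},
    {"x": 0,"y": 0,"z": -0.02,"wx": 0,"wy": 0,"wz": 0,"fingers": 0},
    {"x": 0,"y": 0,"z": 0,"wx": 0,"wy": 0,"wz": 0,"fingers": 0},
    {"x": 0,"y": 0,"z": 0,"wx": 0,"wy": 0,"wz": 0,"fingers": 0}
  ]
}}

```text
clock: 16.53
tcp_pos: [0.6057, 0.03, 0.0967]
eef_rot: [0.724, 0.69, 0.002, 0.002]
ft_force: [1.0, 0.7, 3.9]
width: -0.0
grip_force: 1.6
```

Request:
{"fn": "move_arm", "kwargs": {
  "steps": [
    {"x": 0.004,"y": 0,"z": 0,"wx": 0,"wy": 0,"wz": 0,"fingers": 0},
    {"x": 0.004,"y": 0,"z": 0,"wx": 0,"wy": 0,"wz": 0,"fingers": 0},
    {"x": 0.004,"y": 0,"z": 0,"wx": 0,"wy": 0,"wz": 0,"fingers": 0},
    {"x": 0,"y": 0,"z": 0,"wx": 0,"wy": 0,"wz": 0,"fingers": 0},
    {"x": 0,"y": 0,"z": 0,"wx": 0,"wy": 0,"wz": 0,"fingers": 0}
  ]
}}

```text
clock: 16.95
tcp_pos: [0.6088, 0.0299, 0.0965]
eef_rot: [0.723, 0.69, 0.001, 0.001]
ft_force: [0.2, 0.5, 5.9]
width: 0.0002
grip_force: 3.0
```

Request:
{"fn": "move_arm", "kwargs": {
  "steps": [
    {"x": 0,"y": 0,"z": 0.138,"wx": 0,"wy": 0,"wz": 0,"fingers": 0},
    {"x": 0,"y": 0,"z": 0.138,"wx": 0,"wy": 0,"wz": 0,"fingers": 0},
    {"x": -0.009,"y": -0.133,"z": 0,"wx": 0,"wy": 0,"wz": 0,"fingers": 0},
    {"x": -0.009,"y": -0.133,"z": 0,"wx": 0,"wy": 0,"wz": 0,"fingers": 0},
    {"x": -0.009,"y": -0.133,"z": 0,"wx": 0,"wy": 0,"wz": 0,"fingers": 0},
    {"x": -0.009,"y": -0.133,"z": 0,"wx": 0,"wy": 0,"wz": 0,"fingers": 0},
    {"x": -0.009,"y": -0.133,"z": 0,"wx": 0,"wy": 0,"wz": 0,"fingers": 0},
    {"x": -0.009,"y": -0.133,"z": 0,"wx": 0,"wy": 0,"wz": 0,"fingers": 0}
  ]
}}

```text
clock: 17.62
tcp_pos: [0.5904, -0.2112, 0.1777]
eef_rot: [0.723, 0.69, 0.0, 0.0]
ft_force: [-0.1, -0.1, 0.8]
width: 0.0005
grip_force: 0.0
```

Request:
{"fn": "move_arm", "kwargs": {
  "steps": [
    {"x": -0.009,"y": -0.133,"z": 0,"wx": 0,"wy": 0,"wz": 0,"fingers": 0},
    {"x": 0,"y": 0,"z": 0,"wx": 0,"wy": 0,"wz": 0,"fingers": 0},
    {"x": 0,"y": 0,"z": 0,"wx": 0,"wy": 0,"wz": 0,"fingers": 0},
    {"x": 0,"y": 0,"z": 0,"wx": 0,"wy": 0,"wz": 0,"fingers": 0},
    {"x": 0,"y": 0,"z": 0,"wx": 0,"wy": 0,"wz": 0,"fingers": 0}
  ]
}}

```text
clock: 18.03
tcp_pos: [0.5881, -0.2478, 0.177]
eef_rot: [0.723, 0.691, 0.0, -0.0]
ft_force: [0.8, -0.0, -0.0]
width: 0.0004
grip_force: 0.0
```

```bash
python3 m.py w7 | cut -c1-420; python3 r.py w5 w6 w7 | cut -c1-700
```

```text
18.2333 [ 0.58843325 -0.24745664  0.17717598] [0.3059145  0.47719871 0.16629716]
78.9:208 78.4:196 77.9:178 77.4:173 76.9:191 76.4:209 75.9:213 75.4:209 74.9:183 74.4:146 73.9:107 73.4:88 72.9:84 72.4:86 71.9:93 71.4:106 70.9:113 70.4:116 69.9:116 69.4:121 68.9:126 68.4:128 67.9:129 67.4:128 66.9:129 66.4:128 65.9:128 65.4:128 64.9:129 64.4:128 63.9:125 63.4:119 62.9:109 62.4:110 61.9:122 61.4:145 60.9:174 60.4:197 59.9:211 59.4:213 58.9:211 58.4:211 57.9:211 57.4:212 56.9:213 56.4:209 55.9:194 5
w5
[(np.float64(78.7), np.float32(-3.6), 187), (np.float64(75.5), np.float32(-15.0), 148), (np.float64(72.7), np.float32(9.0), 98), (np.float64(71.9), np.float32(4.7), 116), (np.float64(63.1), np.float32(-3.2), 110), (np.float64(61.7), np.float32(3.6), 117), (np.float64(59.7), np.float32(9.4), 155), (np.float64(47.5), np.float32(-3.5), 168), (np.float64(42.9), np.float32(7.7), 192)]
w6
[(np.float64(78.7), np.float32(-3.6), 187), (np.float64(77.3), np.float32(4.2), 186), (np.float64(74.7), np.float32(-12.8), 109), (np.float64(71.9), np.float32(5.7), 100), (np.float64(63.3), np.float32(-3.1), 113), (np.float64(60.9), np.float32(8.5), 145), (np.float64(47.5), np.float32(-3.6), 169), (np.float64(42.5), np.float32(6.2), 202)]
w7
[(np.float64(74.7), np.float32(-13.4), 113), (np.float64(71.9), np.float32(5.7), 98), (np.float64(63.1), np.float32(-3.5), 108), (np.float64(61.1), np.float32(9.9), 155), (np.float64(47.7), np.float32(-3.1), 172), (np.float64(42.9), np.float32(6.1), 187)]
```

View pics/w7b.png

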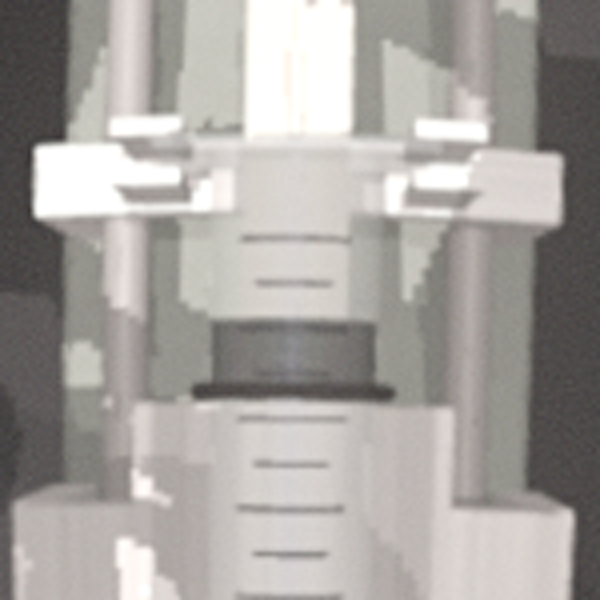

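The picture shows the stopper front hidden under the O-ring (row about 391), with its rear edge at 60.97 mm. That puts the front at about 72.9 mm against the ring's 73.0 mm. The hand is clear, so I hand in.

```bash
python3 -c "
from cell import ticket
print(ticket.hand_in())"
```

```text
the job is handed in; nothing more can be done
None
```

I rolled the thumbwheel until the front face of the stopper was level with the O-ring, by my measurement within about 0.2 mm and not past it; the hand is clear above the pump and the job is handed in.

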